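Sort the bench litter into the sorting trays

TASK

Sort the small things scattered on the front half of the bench into the trays: the two wooden doming punches into the wooden tray, one in each bay; the two round white tins into the blue tray, one in each bay; and the black eye loupe into the red tray. Each must stand upright, flat on the floor of its bay, as it now stands on the bench; leave the two pairs of pliers where they lie.

Things in the scene. Friction and masses are not known exactly. Their poses are not given: they have to be found in the camera images.
- pale_punch: pale, yellowish wooden doming punch standing on its foot, 49 mm high: a rough ball 25 to 27 mm across from 21 mm up to the top (widest at about 35 mm), on a round stem 16 mm across below. Origin: centre of the underside; z up. About 60 g; narrow foot, topples if pushed
- brown_punch: darker brown wooden doming punch standing on its foot, 49 mm high: a rough ball 25 to 27 mm across from 21 mm up to the top (widest at about 35 mm), on a round stem 16 mm across below. Origin: centre of the underside; z up. About 60 g; narrow foot, topples if pushed
- large_tin: round white tin with its lid on (closed, solid, buff label on the lid), 46 mm across at the lid (12 to 18 mm up; 44 mm below it), 18 mm high. Origin: centre of the underside; z up. About 30 g
- small_tin: round white tin with its lid on (closed, solid, buff label on the lid), 40 mm across at the lid (12 to 18 mm up; 38 mm below it), 18 mm high. Origin: centre of the underside; z up. About 30 g
- eye_loupe: black eye loupe, a short round cup standing on its rim, 35 mm across, 20 mm high. Origin: centre of the underside; z up. About 30 g
- wooden_tray: shallow pale wooden sorting tray with cork lining; outside 104 mm along its x and 150 mm along its y, 14 mm high, walls 3 mm, floor 3 mm thick. One 3 mm divider along x at y = 0 makes two open bays, each 98 x 70 mm inside and centred at x = 0, y = +37 mm and y = -37 mm. Brass label frames on its -x side. Fixed to the bench. Origin: centre of the underside, z up
- blue_tray: shallow blue plastic sorting tray; outside 104 mm along its x and 150 mm along its y, 14 mm high, walls 3 mm, floor 3 mm thick. One 3 mm divider along x at y = 0 makes two open bays, each 98 x 70 mm inside and centred at x = 0, y = +37 mm and y = -37 mm. Brass label frames on its -x side. Fixed to the bench. Origin: centre of the underside, z up
- red_tray: shallow red plastic sorting tray; outside 104 mm along its x and 80 mm along its y, 14 mm high, walls 3 mm, floor 3 mm thick; a single bay, 98 x 74 mm inside, centred at x = 0, y = 0. Brass label frame on its -x side. Fixed to the bench. Origin: centre of the underside, z up
- black_pliers: black-handled pliers lying flat on the bench, 132 x 43 x 12 mm (long along their y), a bystander. Origin: centre of the underside
- red_pliers: red-handled pliers lying flat on the bench, 122 x 43 x 12 mm (long along their y), a bystander. Origin: centre of the underside

How it is judged:
By the outcome, as a careful person would: the job done as asked, in the order asked, and still so for the second after the job is handed in, with the robot touching nothing.
It also fails if it takes over 128 s, if anything falls off the work surface, if the arm or the gripper's body presses on something with over 40 N, if the wrist force passes 120 N, or if a joint passes its speed limit or range.

ROBOT

A 6-joint arm with a two-finger parallel gripper is mounted at the origin on a cart in front of the work surface, level with it; the furniture and walls round the work are solid. World frame = base frame: x ahead of the robot, y to its left, z up, the work surface at z = 0. Lengths are in m, angles in rad, forces in N, time in s.
With the tool pointing down it reaches from about 0.35 to 0.85 m from the base axis. Payload 8.1 kg.
Tool frame: the origin (TCP) lies at the very end of the fingers, on their centre line; the grasp point (between the pads) lies 19 mm behind it; z points along the fingers, y is the line along which they close (so a half turn about z gives the same grasp; the last joint's range is limited). The gripper opens to 93 mm and grips with 3 to 60 N. Pads are 15 mm wide; open, the fingers measure 128 mm over their backs; the gripper's body (75 mm by 188 mm) begins 65 mm behind the grasp point.
Start: joints at [1.164, 0.13, 1.488, -0, 1.523, -0.085], TCP at [0.19, 0.569, 0.219] pointing down, gripper open.
Joint ranges: [-2.96, 2.96], [-0.89, 2.26], [0.02, 2.5], [-1.34, 4.48], [0, 2.73], [-2.66, 2.66]. Speed limits (rad/s): [2.39, 2.39, 2.79, 3.14, 3.14, 3.14].

INTERFACE

Orientations are given as a rotation vector (axis times angle).
In Python, from plant import monitor, eyes, ticket gives the robot as it stands.
- The arm moves only by the tool arm_command, never from a script. Its argument "deltas" is a list that holds one entry, the list of rows, each a list of 6 numbers: the shift along the world's x, y, z in cm, then the turn, a rotation vector about the world's x, y, z in degrees. In form: [[[tx, ty, tz, rx, ry, rz], ...]]. A call has 1 to 12 rows; each row shifts and turns the commanded pose from where the row before left it; what a row does not reach is not made up. A row lasts 1/12 s, in which the tool goes at most 41.7 mm and 7.16 degrees, less where a joint would pass 70% of its speed; a pose out of reach is approached as far as the arm can. A call is refused whole if a number of a shift passes 4.17 or a number of a turn 7.16, either way. A call with a gripper value outside its range is refused whole. "gripper" is the opening, from -1 (shut) to 1 (fully open), set as the call begins (left out, the last holds). The fingers move at their own pace and stop on an object; "squeeze" is the grip in N (left out, the last holds). Time passes only in rows, so rows that do not move let the fingers close. It gives the time, the measured TCP pose, the force, the opening and the grip force at its end, in the units of the state.
- monitor.read_state(): the state, without advancing time (a new reading comes with each control period).
- eyes.read_camera(name): name is "scene" or "top"; returns the picture (384x512x3 uint8, blue, green, red); there is no depth.
- eyes.camera_model(name): a dict with "fx", "fy", "cx", "cy" (pixels), "rvec" (rotation vector, rad) and "tvec" (3), from world to camera coordinates, as OpenCV has them. Camera axes: x right, y down, z forward; pixel columns grow to the right and rows downward; lengths in m; the calibration is good to about 2 mm. A picture is of the moment at which its call begins. camera_model takes no time and is no camera call.
- ticket.close_job(): hands the job in; it is judged then, once.
The state is a dict: "t": time; "q": joint angles; "dq": joint speeds; "joint_torque": joint torques, N m; "tool_pos": TCP position; "orientation": TCP orientation; "force": force on the tool from outside, world axes, zero at the start; "wrist_torque": the same for the moment, N m; "opening": finger opening in m; "gripper_force": force on a finger pad.
Only numpy, scipy, OpenCV 4.12 (cv2) and the standard library are available. Lean on these libraries where they do the work, as an engineer would, in place of code of your own. Each camera call takes 0.05 s, during which the arm holds its last target. There are 200 camera calls.

## Working session

There is one attempt and no reset: what is moved stays moved. The work goes in short steps, Python scripts to look and compute and a tool call to move; the robot and the scene stay as the last step left them, time stands still between calls to the robot, and variables do not carry over. Pictures are saved under pics/ and viewed, at most 14 in all, crops included, and the job is handed in when it is done.

Besides the shell and the picture viewer there is one more tool, called by a JSON object that holds its "name" and its "arguments". arm_command: Moves the arm, as the interface text tells. Its arguments: {"type":"object","properties":{"deltas":{"type":"array"},"gripper":{"type":"number"},"squeeze":{"type":"number"}},"required":["deltas"]}

```bash
ls; mkdir -p pics; python3 - <<'E'
from plant import monitor, eyes, ticket
import cv2
for n in("top","scene"):
    cv2.imwrite(f"pics/{n}0.png",cv2.resize(eyes.read_camera(n),(800,600),interpolation=cv2.INTER_CUBIC)); print(eyes.camera_model(n))
print(monitor.read_state())
E
```

```text
pics
{'fx': 396.16636036794733, 'fy': 396.16636036794733, 'cx': 255.34754072867383, 'cy': 195.05930727319898, 'rvec': array([ 2.17054289, -2.19811991,  0.04577571]), 'tvec': array([0.00338354, 0.51281269, 1.05082558])}
{'fx': 449.3606097462305, 'fy': 449.3606097462305, 'cx': 252.20465438470274, 'cy': 190.9838716948026, 'rvec': array([ 2.214786  , -0.70971937,  0.3145266 ]), 'tvec': array([-0.44430553,  0.21241873,  1.05269626])}
{'t': 0.1, 'q': array([ 1.16357666e+00,  1.31065771e-01,  1.48915892e+00, -8.09890699e-06,
        1.52300177e+00, -8.54115446e-02]), 'dq': array([ 0.00057589, -0.00155887, -0.00368999, -0.00097739, -0.00117015,
        0.00251106]), 'joint_torque': array([ 1.57632483e-03, -5.61335385e+01, -4.93097484e+01,  7.70475925e-02,
        2.90867529e-02, -1.05502261e-04]), 'tool_pos': array([0.18955577, 0.56873479, 0.21771051]), 'orientation': array([-5.03253275e-01, -3.10062586e+00,  2.49170011e-03]), 'force': array([-0.11288731, -0.39351699,  0.85405308]), 'wrist_torque': array([-0.00651198, -0.0068882 , -0.01867468]), 'gripper_force': 0.0, 'opening': 0.09334793106984192}
```

View pics/top0.png

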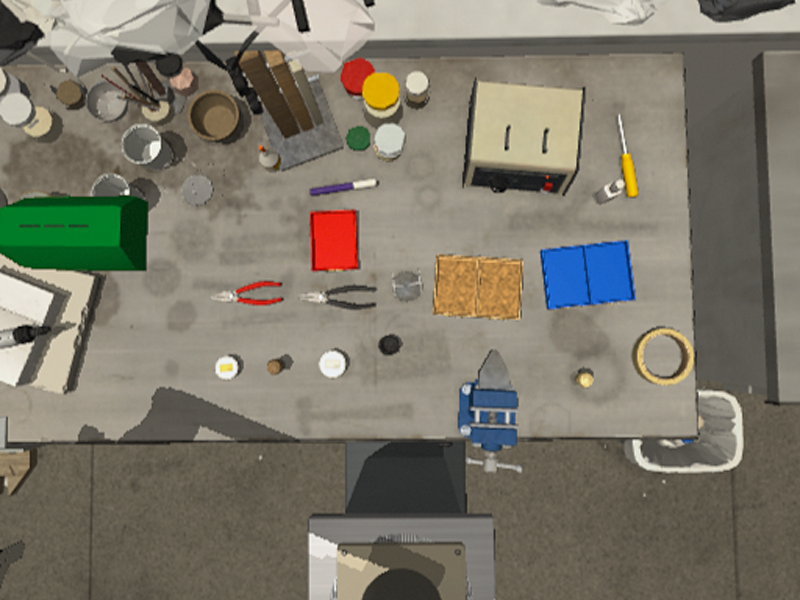

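View pics/scene0.png

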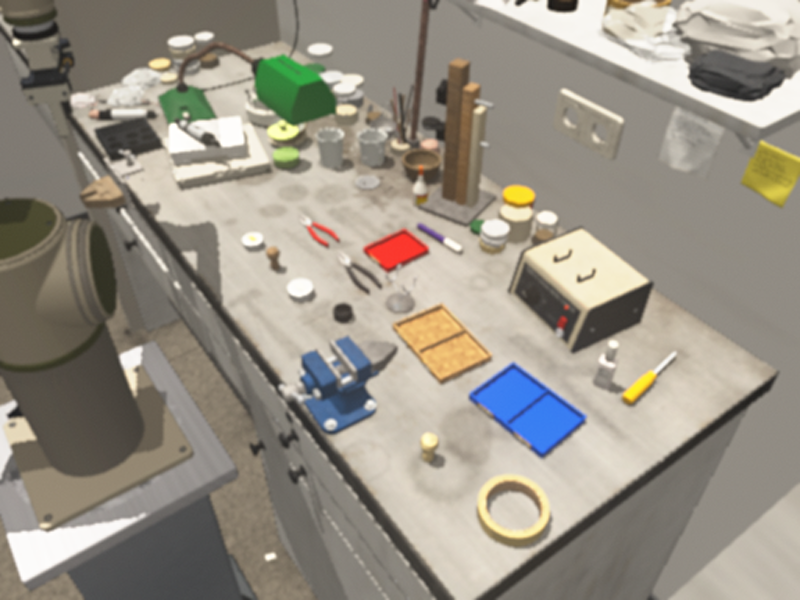

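The top view shows, in 800x600 px: tins at (228,367) and (333,363), brown punch at (275,366), loupe at (389,344) and pale punch at (585,378). The trays are red (335,240), wooden (478,287) and blue (587,275). The vise stands at (490,410) and a glass/wire thing at (405,285). The scene view agrees.

```bash
cat > h.py <<'E'
import cv2, numpy as np
from plant import monitor, eyes
M={n:eyes.camera_model(n) for n in("top","scene")}
def K(m): return np.array([[m["fx"],0,m["cx"]],[0,m["fy"],m["cy"]],[0,0,1.]])
def proj(n,P): m=M[n]; return cv2.projectPoints(np.float64(P).reshape(-1,3),m["rvec"],m["tvec"],K(m),None)[0][:,0]
def back(n,uv,z):
    m=M[n]; R=cv2.Rodrigues(m["rvec"])[0]; c=-R.T@m["tvec"]
    d=R.T@np.linalg.inv(K(m))@[uv[0],uv[1],1]; return c+d*(z-c[2])/d[2]
def tri(a,b):
    A=[K(M[n])@np.c_[cv2.Rodrigues(M[n]["rvec"])[0],M[n]["tvec"]] for n in("top","scene")]
    X=cv2.triangulatePoints(*A,np.float64(a).reshape(2,1),np.float64(b).reshape(2,1))[:,0]; return X[:3]/X[3]
def ring(c,r,z): t=np.linspace(0,6.283,40); return np.c_[c[0]+r*np.cos(t),c[1]+r*np.sin(t),0*t+z]
def overlay(n,img,center,rings,s=8,w=25,h=25):
    u=proj(n,[[*center,0.02]])[0].astype(int)-[w,h]
    cr=cv2.resize(img[max(u[1],0):u[1]+2*h,max(u[0],0):u[0]+2*w],None,fx=s,fy=s,interpolation=cv2.INTER_CUBIC)
    for r in rings: cv2.polylines(cr,[np.int32((proj(n,r)-u+0.5)*s)],True,(0,0,255),1)
    return cr
E
cat > m1.py <<'E'
from h import *
T={n:eyes.read_camera(n) for n in M}
for n in M: np.save(n+".npy",T[n])
px=dict(tinA=((228,367),.018),tinB=((333,363),.018),brown=((275,366),.035),loupe=((389,344),.02),pale=((585,379),.035))
sc=dict(tinA=(252,241),tinB=(300,289),brown=(273,252),loupe=(343,312),pale=(429,440))
for k,(u,z) in px.items():
    u=np.array(u)*.64; print(k,back("top",u,z).round(4),tri(u,np.array(sc[k])*.64).round(4))
print("glass top", tri(np.array((405,285))*.64,np.array((400,297))*.64))
hsv=cv2.cvtColor(T["top"],cv2.COLOR_BGR2HSV)
for k,lo,hi,roi in (("red",(0,180,120),(6,255,255),(190,120,235,180)),("blue",(105,150,80),(125,255,255),(335,145,415,205)),("wood",(8,70,90),(25,255,255),(270,155,340,210))):
    m=cv2.inRange(hsv,lo,hi); q=np.zeros_like(m); x0,y0,x1,y1=roi; q[y0:y1,x0:x1]=m[y0:y1,x0:x1]
    c=max(cv2.findContours(q,0,2)[0],key=cv2.contourArea)
    w=np.array([back("top",p,.014)[:2] for p in c[:,0]]); print(k,cv2.minAreaRect(np.float32(w*1000)))
E
python3 m1.py
```

```text
tinA [0.4096 0.2913 0.018 ] [0.4086 0.294  0.01  ]
tinB [0.4144 0.1109 0.018 ] [0.4137 0.1121 0.01  ]
brown [0.4111 0.2067 0.035 ] [0.4113 0.2062 0.0373]
loupe [0.4457 0.0147 0.02  ] [0.4454 0.0152 0.0087]
pale [ 0.3835 -0.3124  0.035 ] [ 0.3844 -0.3113  0.0403]
glass top [ 0.54787758 -0.01439222  0.01248363]
red ((627.4810180664062, 109.14996337890625), (78.74600982666016, 101.64727020263672), 89.77442169189453)
blue ((561.873291015625, -327.0605163574219), (103.03153991699219, 151.36032104492188), 5.8078532218933105)
wood ((542.712158203125, -138.1157684326172), (151.10317993164062, 107.430419921875), 85.56746673583984)
```

```bash
cat > m2.py <<'E'
from h import *
T={n:np.load(n+".npy") for n in M}
O=dict(tinA=(.4096,.2913),brown=(.4111,.2067),tinB=(.4144,.1109),loupe=(.4457,.0147),pale=(.3835,-.3124))
R=dict(tinA=[(.023,.018)],tinB=[(.023,.018)],brown=[(.013,.035),(.008,0)],pale=[(.013,.035),(.008,0)],loupe=[(.0175,.02),(.0175,0)])
rows=[]
for n in M: rows.append(np.hstack([overlay(n,T[n],O[k],[ring(O[k],*r) for r in R[k]],8,10,14) for k in O]))
def tray(c,a,lx,ly):
    c_,s=np.cos(np.radians(a)),np.sin(np.radians(a)); return [[c[0]+c_*x-s*y,c[1]+s*x+c_*y,.014] for x,y in((lx,ly),(lx,-ly),(-lx,-ly),(-lx,ly))]
tr=[tray((.6275,.1091),0,.052,.04),tray((.5427,-.1381),-4.4,.052,.075),tray((.5619,-.3271),5.8,.052,.075)]
gl=[ring((.548,-.014),.028,z) for z in(0,.03,.06)]
rows.append(np.hstack([cv2.resize(overlay(n,T[n],(.56,-.12),tr+gl,3,w,h),(400,150 if n=="top" else 150)) if 0 else overlay(n,T[n],(.56,-.12),tr+gl,3,133//2,40) for n,w,h in(("top",0,0),("scene",0,0))]))
rows[2]=cv2.copyMakeBorder(rows[2],0,0,0,max(0,800-rows[2].shape[1]),0)[:,:800]
cv2.imwrite("pics/ov.png",cv2.resize(np.vstack(rows),(800,600)) if np.vstack(rows).shape[0]>600 else np.vstack(rows))
E
python3 m2.py
```

```text
(no output)
```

View pics/ov.png

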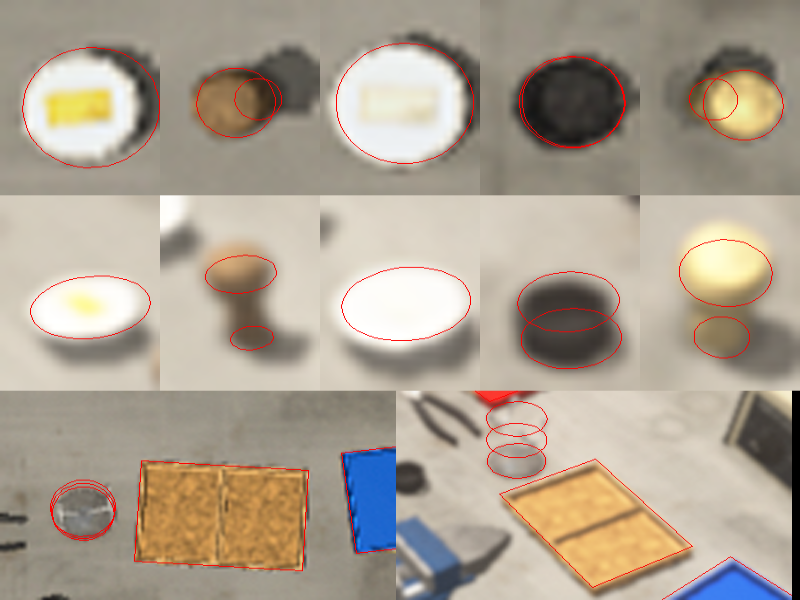

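The overlays match to within about 2 mm: tin A (40 mm) is at about (.4096,.294), tin B (46 mm) at (.4144,.1112), and both punches and the trays fit. The glass dish is low. I'll take the brown punch first, with the fingers closing along x.

{"name": "arm_command", "arguments": {"deltas": [[[1.84, -3.02, 0, 0, 0, -5.97], [1.84, -3.02, 0, 0, 0, -5.97], [1.84, -3.02, 0, 0, 0, -5.97], [1.84, -3.02, 0, 0, 0, -5.97], [1.84, -3.02, 0, 0, 0, -5.97], [1.84, -3.02, 0, 0, 0, -5.97], [1.84, -3.02, 0, 0, 0, -5.97], [1.84, -3.02, 0, 0, 0, -5.97], [1.84, -3.02, 0, 0, 0, -5.97], [1.84, -3.02, 0, 0, 0, -5.97], [1.84, -3.02, 0, 0, 0, -5.97], [1.84, -3.02, 0, 0, 0, -5.97]]], "gripper": 0.3}}

```text
t: 1.2
tool_pos: [0.411, 0.2052, 0.2187]
orientation: [2.228, 2.214, 0.0]
force: [1.2, 0.2, -0.0]
opening: 0.0603
gripper_force: 0.0
```

{"name": "arm_command", "arguments": {"deltas": [[[0, 0.03, -3.6, 0, 0, 0], [0, 0, -3.6, 0, 0, 0], [0, 0, -3.6, 0, 0, 0], [0, 0, -3.6, 0, 0, 0], [0, 0, -2.8, 0, 0, 0], [0, 0, -2, 0, 0, 0], [0, 0, -1, 0, 0, 0], [0, 0, 0, 0, 0, 0]]]}}

```text
t: 1.87
tool_pos: [0.4084, 0.2063, 0.0142]
orientation: [-2.222, -2.219, 0.007]
force: [0.1, -0.3, 0.2]
opening: 0.0607
gripper_force: 0.0
```

{"name": "arm_command", "arguments": {"deltas": [[[0, 0, 0, 0, 0, 0], [0, 0, 0, 0, 0, 0], [0, 0, 0, 0, 0, 0], [0, 0, 0, 0, 0, 0], [0, 0, 0, 0, 0, 0], [0, 0, 0, 0, 0, 0], [0, 0, 0, 0, 0, 0], [0, 0, 0, 0, 0, 0]]], "gripper": -0.2, "squeeze": 10}}

```text
t: 2.53
tool_pos: [0.4106, 0.2071, 0.0168]
orientation: [2.223, 2.22, 0.0]
force: [0.4, -0.5, 0.2]
opening: 0.0372
gripper_force: 0.0
```

{"name": "arm_command", "arguments": {"deltas": [[[0, 0, 0, 0, 0, 0], [0, 0, 0, 0, 0, 0], [0, 0, 0, 0, 0, 0], [0, 0, 0, 0, 0, 0], [0, 0, 0, 0, 0, 0], [0, 0, 0, 0, 0, 0]]], "gripper": -0.6, "squeeze": 12}}

```text
t: 3.03
tool_pos: [0.4105, 0.2071, 0.0166]
orientation: [-2.223, -2.22, 0.0]
force: [-0.7, 0.0, -0.9]
opening: 0.0241
gripper_force: 12.0
```

{"name": "arm_command", "arguments": {"deltas": [[[0, 0, 0.5, 0, 0, 0], [0, 0, 1, 0, 0, 0], [0, 0, 1.5, 0, 0, 0], [0, 0, 2, 0, 0, 0], [0, 0, 2, 0, 0, 0], [0, 0, 1, 0, 0, 0], [0, 0, 0, 0, 0, 0], [0, 0, 0, 0, 0, 0]]]}}

```text
t: 3.7
tool_pos: [0.4111, 0.2073, 0.0973]
orientation: [2.222, 2.219, 0.003]
force: [-0.1, -0.6, -1.8]
opening: 0.0239
gripper_force: 12.0
```

```bash
python3 - <<'E'
from h import *
i=[eyes.read_camera(n) for n in("top","scene")]
p=proj("scene",[[.411,.207,.11]])[0].astype(int); u=proj("top",[[.411,.207,.11]])[0].astype(int)
c=[cv2.resize(im[q[1]-30:q[1]+30,q[0]-40:q[0]+40],(400,300),interpolation=2) for im,q in zip(i,(u,p))]
cv2.imwrite("pics/g1.png",np.hstack(c))
E
```

```text
(no output)
```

View pics/g1.png

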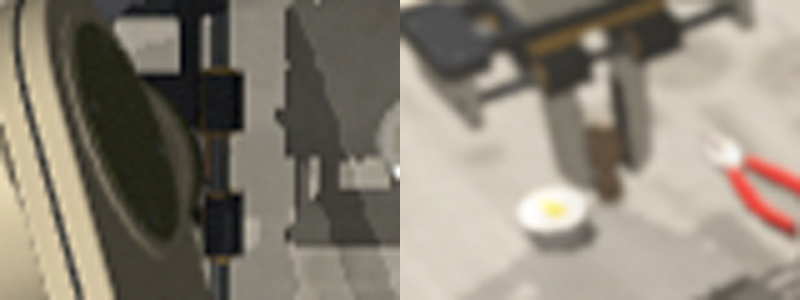

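The brown punch is held upright (scene crop, about (605,165)). Next is the wooden tray's left bay.

{"name": "arm_command", "arguments": {"deltas": [[[0.7, -1.6, 0.4, 0, 0, 0], [1.4, -3.2, 0.5, 0, 0, 0], [1.6, -3.7, 0.5, 0, 0, 0], [1.6, -3.7, 0.5, 0, 0, 0], [1.6, -3.7, 0.5, 0, 0, 0], [1.6, -3.7, 0.3, 0, 0, 0], [1.6, -3.7, 0, 0, 0, 0], [1.6, -3.7, 0, 0, 0, 0], [1.2, -2.7, 0, 0, 0, 0], [0.5, -1.1, 0, 0, 0, 0], [0, 0, 0, 0, 0, 0], [0, 0, 0, 0, 0, 0]]]}}

```text
t: 4.8
tool_pos: [0.5436, -0.1006, 0.1221]
orientation: [-2.222, -2.216, 0.002]
force: [-0.4, 0.0, -0.4]
opening: 0.0239
gripper_force: 12.0
```

{"name": "arm_command", "arguments": {"deltas": [[[0, 0, -1.5, 0, 0, 0], [0, 0, -2, 0, 0, 0], [0, 0, -2, 0, 0, 0], [0, 0, -2, 0, 0, 0], [0, 0, -1.2, 0, 0, 0], [0, 0, -0.6, 0, 0, 0], [0, 0, -0.3, 0, 0, 0], [0, 0, -0.3, 0, 0, 0], [0, 0, 0, 0, 0, 0], [0, 0, 0, 0, 0, 0], [0, 0, 0, 0, 0, 0]]]}}

```text
t: 5.72
tool_pos: [0.5453, -0.1011, 0.0257]
orientation: [2.222, 2.219, 0.001]
force: [-0.7, 0.2, -0.6]
opening: 0.0241
gripper_force: 12.0
```

{"name": "arm_command", "arguments": {"deltas": [[[0, 0, -0.2, 0, 0, 0], [0, 0, -0.2, 0, 0, 0], [0, 0, -0.1, 0, 0, 0], [0, 0, 0, 0, 0, 0], [0, 0, 0, 0, 0, 0]]]}}

```text
t: 6.13
tool_pos: [0.5446, -0.1009, 0.0196]
orientation: [-2.223, -2.22, -0.0]
force: [0.1, -0.5, 0.1]
opening: 0.0242
gripper_force: 12.0
```

{"name": "arm_command", "arguments": {"deltas": [[[0, 0, 0, 0, 0, 0], [0, 0, 0, 0, 0, 0], [0, 0, 0, 0, 0, 0], [0, 0, 0, 0, 0, 0], [0, 0, 0, 0, 0, 0], [0, 0, 0, 0, 0, 0], [0, 0, 0, 0, 0, 0]]], "gripper": 0.1}}

```text
t: 6.72
tool_pos: [0.5445, -0.1009, 0.0196]
orientation: [-2.223, -2.22, -0.0]
force: [0.3, 0.0, 0.1]
opening: 0.0509
gripper_force: 0.0
```

{"name": "arm_command", "arguments": {"deltas": [[[0, 0, 1, 0, 0, 0], [0, 0, 2, 0, 0, 0], [0, 0, 3, 0, 0, 0], [0, 0, 3, 0, 0, 0], [0, 0, 3, 0, 0, 0], [0, 0, 2, 0, 0, 0], [0, 0, 0, 0, 0, 0]]]}}

```text
t: 7.3
tool_pos: [0.5478, -0.1018, 0.1667]
orientation: [2.217, 2.214, 0.007]
force: [1.1, 0.5, 1.2]
opening: 0.0512
gripper_force: 0.0
```

{"name": "arm_command", "arguments": {"deltas": [[[0, -2.6, 0, 0, 0, 0], [-1.8, -2.7, 0, 0, 0, 0], [-2.2, -2.7, 0, 0, 0, 0], [-2.3, -2.7, 0, 0, 0, 0], [-2.4, -2.7, 0, 0, 0, 0], [-2.4, -2.7, 0, 0, 0, 0], [-2.4, -2.5, 0, 0, 0, 0], [-1.7, -1.7, 0, 0, 0, 0], [-0.9, -0.8, 0, 0, 0, 0], [0, 0, 0, 0, 0, 0], [0, 0, 0, 0, 0, 0], [0, 0, 0, 0, 0, 0]]], "gripper": 0.3}}

```text
t: 8.3
tool_pos: [0.3843, -0.3111, 0.1596]
orientation: [-2.222, -2.22, -0.001]
force: [-0.1, 0.4, 0.4]
opening: 0.0605
gripper_force: 0.0
```

```bash
python3 - <<'E'
from h import *
i=eyes.read_camera("scene")
cv2.imwrite("pics/s2.png",cv2.resize(i[160:360,180:420],(720,600),interpolation=2)); print(monitor.read_state()["tool_pos"])
E
```

```text
[ 0.38441371 -0.31091175  0.15956986]
```

View pics/s2.png

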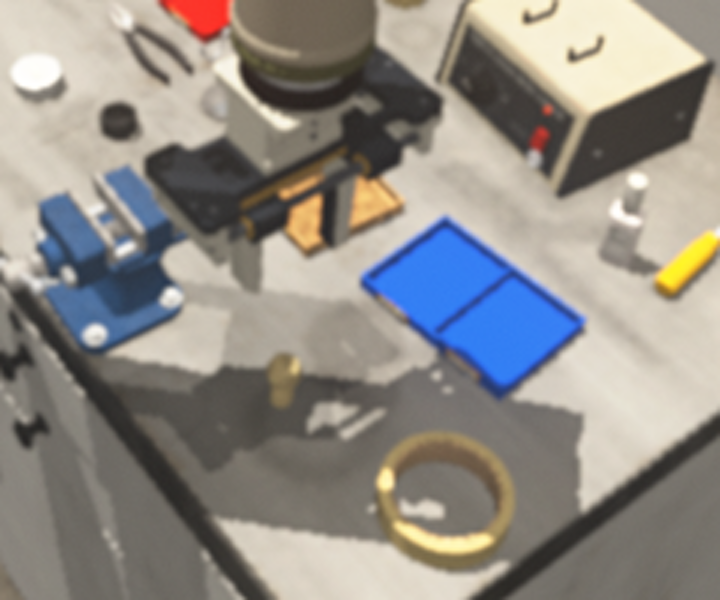

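The gripper is above the pale punch at (283,380) in the crop and clear of the vise.

{"name": "arm_command", "arguments": {"deltas": [[[-0.05, -0.08, -2, 0, 0, 0], [0, 0, -3, 0, 0, 0], [0, 0, -3, 0, 0, 0], [0, 0, -3, 0, 0, 0], [0, 0, -2, 0, 0, 0], [0, 0, -1, 0, 0, 0], [0, 0, -0.3, 0, 0, 0], [0, 0, 0, 0, 0, 0], [0, 0, 0, 0, 0, 0], [0, 0, 0, 0, 0, 0]]]}}

```text
t: 9.18
tool_pos: [0.3843, -0.3137, 0.0185]
orientation: [2.22, 2.218, -0.0]
force: [-0.1, 0.6, 0.3]
opening: 0.0605
gripper_force: 0.0
```

{"name": "arm_command", "arguments": {"deltas": [[[0, 0, 0, 0, 0, 0], [0, 0, 0, 0, 0, 0], [0, 0, 0, 0, 0, 0], [0, 0, 0, 0, 0, 0], [0, 0, 0, 0, 0, 0]]], "gripper": -0.2}}

```text
t: 9.6
tool_pos: [0.3831, -0.3128, 0.0168]
orientation: [2.223, 2.22, 0.0]
force: [0.1, 0.0, 0.4]
opening: 0.0378
gripper_force: 0.0
```

{"name": "arm_command", "arguments": {"deltas": [[[0, 0, 0, 0, 0, 0], [0, 0, 0, 0, 0, 0], [0, 0, 0, 0, 0, 0], [0, 0, 0, 0, 0, 0], [0, 0, 0, 0, 0, 0], [0, 0, 0, 0, 0, 0]]], "gripper": -0.6, "squeeze": 12}}

```text
t: 10.1
tool_pos: [0.383, -0.3127, 0.0166]
orientation: [-2.223, -2.22, 0.0]
force: [0.5, -0.7, -0.1]
opening: 0.0249
gripper_force: 12.0
```

{"name": "arm_command", "arguments": {"deltas": [[[0, 0, 0.5, 0, 0, 0], [0, 0, 1, 0, 0, 0], [0, 0, 1.5, 0, 0, 0], [0, 0, 3, 0, 0, 0], [0, 0, 3, 0, 0, 0], [0, 0, 2.5, 0, 0, 0], [0, 0, 1.5, 0, 0, 0], [0, 0, 0, 0, 0, 0], [0, 0, 0, 0, 0, 0], [0, 0, 0, 0, 0, 0]]]}}

```text
t: 10.93
tool_pos: [0.3826, -0.3122, 0.1457]
orientation: [-2.222, -2.219, -0.0]
force: [-0.4, 1.0, -1.1]
opening: 0.0246
gripper_force: 12.0
```

{"name": "arm_command", "arguments": {"deltas": [[[1, 0.5, 0, 0, 0, 0], [2.4, 1.2, 0, 0, 0, 0], [3, 2, 0, 0, 0, 0], [3, 2.7, 0, 0, 0, 0], [2.7, 2.8, 0, 0, 0, 0], [2, 2.5, 0, 0, 0, 0], [1.1, 1.4, 0, 0, 0, 0], [0.5, 0.65, 0, 0, 0, 0], [0, 0, 0, 0, 0, 0], [0, 0, 0, 0, 0, 0], [0, 0, 0, 0, 0, 0]]]}}

```text
t: 11.85
tool_pos: [0.5392, -0.176, 0.146]
orientation: [-2.223, -2.218, 0.001]
force: [-0.5, -0.4, 0.1]
opening: 0.025
gripper_force: 12.0
```

```bash
python3 - <<'E'
from h import *
i=eyes.read_camera("scene")
cv2.imwrite("pics/s3.png",cv2.resize(i[130:330,180:420],(720,600),interpolation=2)); print(monitor.read_state()["tool_pos"])
E
```

```text
[ 0.53921381 -0.17621077  0.14626507]
```

View pics/s3.png

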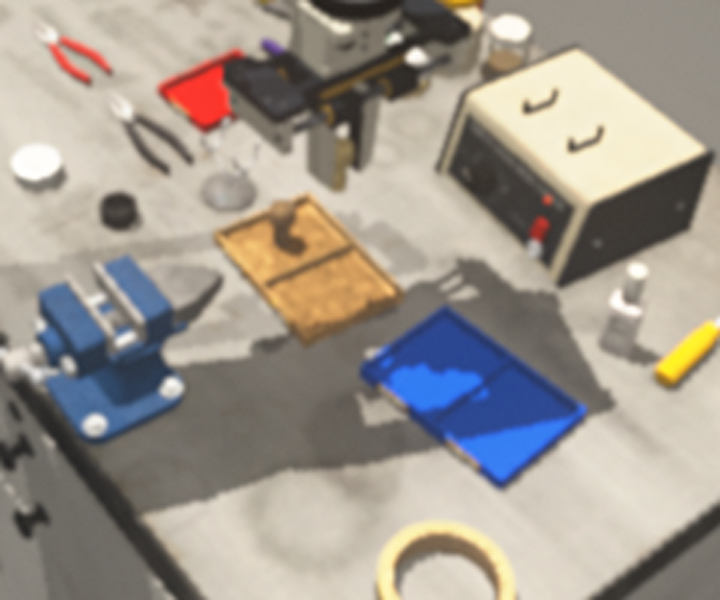

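The brown punch stands in the left bay at (287,222), and the pale one hangs upright at (345,165). Now lowering it into the right bay.

{"name": "arm_command", "arguments": {"deltas": [[[0.05, 0.1, -2, 0, 0, 0], [0, 0, -2.6, 0, 0, 0], [0, 0, -2.6, 0, 0, 0], [0, 0, -2.4, 0, 0, 0], [0, 0, -1.5, 0, 0, 0], [0, 0, -0.7, 0, 0, 0], [0, 0, -0.4, 0, 0, 0], [0, 0, -0.2, 0, 0, 0], [0, 0, -0.2, 0, 0, 0], [0, 0, 0, 0, 0, 0], [0, 0, 0, 0, 0, 0], [0, 0, 0, 0, 0, 0]]]}}

```text
t: 12.9
tool_pos: [0.5412, -0.1744, 0.0216]
orientation: [2.222, 2.219, 0.001]
force: [1.1, 0.2, -0.6]
opening: 0.0249
gripper_force: 12.0
```

{"name": "arm_command", "arguments": {"deltas": [[[0, 0, 0, 0, 0, 0], [0, 0, 0, 0, 0, 0], [0, 0, 0, 0, 0, 0], [0, 0, 0, 0, 0, 0], [0, 0, 0, 0, 0, 0], [0, 0, 0, 0, 0, 0], [0, 0, 0, 0, 0, 0]]], "gripper": 0.1}}

```text
t: 13.48
tool_pos: [0.5405, -0.1742, 0.0206]
orientation: [-2.223, -2.22, 0.0]
force: [-0.7, 0.0, 0.2]
opening: 0.0514
gripper_force: 0.0
```

{"name": "arm_command", "arguments": {"deltas": [[[0, 0, 1, 0, 0, 0], [0, 0, 2, 0, 0, 0], [0, 0, 3, 0, 0, 0], [0, 0, 3, 0, 0, 0], [0, 0, 3, 0, 0, 0], [0, 0, 0, 0, 0, 0], [0, 0, 0, 0, 0, 0]]]}}

```text
t: 14.07
tool_pos: [0.5425, -0.175, 0.1443]
orientation: [2.219, 2.216, 0.004]
force: [0.5, 0.1, -0.4]
opening: 0.0511
gripper_force: 0.0
```

{"name": "arm_command", "arguments": {"deltas": [[[0, 1.6, 0, 0, 0, 0], [-0.6, 3.2, 0, 0, 0, 0], [-1.5, 3.7, 0, 0, 0, 0], [-1.8, 3.7, 0, 0, 0, 0], [-1.9, 3.7, 0, 0, 0, 0], [-1.9, 3.7, 0, 0, 0, 0], [-1.9, 3.7, 0, 0, 0, 0], [-1.6, 3, 0, 0, 0, 0], [-1, 1.6, 0, 0, 0, 0], [-0.4, 0.65, 0, 0, 0, 0], [0, 0, 0, 0, 0, 0], [0, 0, 0, 0, 0, 0]]], "gripper": 0.7}}

```text
t: 15.07
tool_pos: [0.4145, 0.1109, 0.1402]
orientation: [2.222, 2.221, -0.001]
force: [0.2, -0.0, 0.7]
opening: 0.079
gripper_force: 0.0
```

```bash
python3 - <<'E'
from h import *
i=eyes.read_camera("scene")
cv2.imwrite("pics/s4.png",cv2.resize(i[130:330,120:360],(720,600),interpolation=2)); print(monitor.read_state()["tool_pos"])
E
```

```text
[0.41485868 0.11051842 0.14034369]
```

View pics/s4.png

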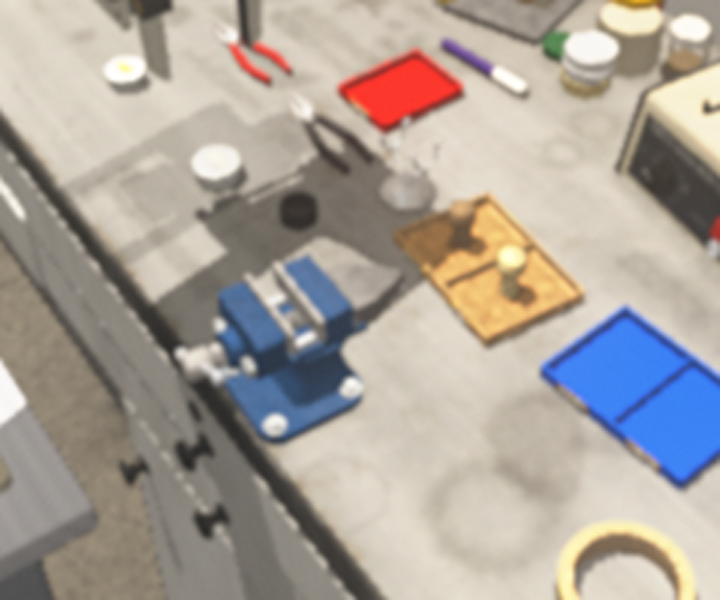

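Both punches stand upright in their bays at (462,225) and (512,270). The gripper is over the large tin at (217,170).

{"name": "arm_command", "arguments": {"deltas": [[[0, 0.05, -2, 0, 0, 0], [0, 0, -3, 0, 0, 0], [0, 0, -3, 0, 0, 0], [0, 0, -2.5, 0, 0, 0], [0, 0, -1.6, 0, 0, 0], [0, 0, -0.8, 0, 0, 0], [0, 0, -0.4, 0, 0, 0], [0, 0, -0.2, 0, 0, 0], [0, 0, 0, 0, 0, 0], [0, 0, 0, 0, 0, 0]]]}}

```text
t: 15.95
tool_pos: [0.4157, 0.1118, 0.0068]
orientation: [2.222, 2.219, 0.002]
force: [0.1, 0.1, 0.4]
opening: 0.0791
gripper_force: 0.0
```

{"name": "arm_command", "arguments": {"deltas": [[[0, 0, 0, 0, 0, 0], [0, 0, 0, 0, 0, 0], [0, 0, 0, 0, 0, 0], [0, 0, 0, 0, 0, 0], [0, 0, 0, 0, 0, 0], [0, 0, 0, 0, 0, 0], [0, 0, 0, 0, 0, 0], [0, 0, 0, 0, 0, 0], [0, 0, 0, 0, 0, 0], [0, 0, 0, 0, 0, 0]]], "gripper": -0.2, "squeeze": 10}}

```text
t: 16.78
tool_pos: [0.4146, 0.1119, 0.0058]
orientation: [2.223, 2.22, 0.0]
force: [-0.5, 0.2, 1.9]
opening: 0.046
gripper_force: 10.0
```

{"name": "arm_command", "arguments": {"deltas": [[[0, 0, 0.5, 0, 0, 0], [0, 0, 1, 0, 0, 0], [0, 0, 2, 0, 0, 0], [0, 0, 3, 0, 0, 0], [0, 0, 3, 0, 0, 0], [0, 0, 3, 0, 0, 0], [0, 0, 1.5, 0, 0, 0], [0, 0, 0, 0, 0, 0], [0, 0, 0, 0, 0, 0]]]}}

```text
t: 17.53
tool_pos: [0.4154, 0.1119, 0.1471]
orientation: [2.222, 2.219, 0.004]
force: [0.1, -0.4, -0.1]
opening: 0.046
gripper_force: 10.0
```

{"name": "arm_command", "arguments": {"deltas": [[[0.4, -1.6, 0, 0, 0, 0], [0.8, -3, 0, 0, 0, 0.5], [1.2, -3.8, 0, 0, 0, 0.5], [1.2, -3.8, 0, 0, 0, 0.5], [1.2, -3.8, 0, 0, 0, 0.5], [1.2, -3.8, 0, 0, 0, 0.5], [1.2, -3.8, 0, 0, 0, 0.5], [1.2, -3.8, 0, 0, 0, 0.5], [1.2, -3.8, 0, 0, 0, 0.5], [1.2, -3.8, 0, 0, 0, 0.5], [1.2, -3.8, 0, 0, 0, 0.5], [1.2, -3.8, 0, 0, 0, 0.5]]]}}

```text
t: 18.53
tool_pos: [0.5456, -0.3155, 0.1431]
orientation: [-2.111, -2.322, 0.001]
force: [-0.1, -0.0, -0.4]
opening: 0.0459
gripper_force: 10.0
```

{"name": "arm_command", "arguments": {"deltas": [[[1, -2.9, 0, 0, 0, 0.3], [0.6, -1.4, 0, 0, 0, 0], [0.3, -0.7, 0, 0, 0, 0], [0, 0, 0, 0, 0, 0], [0, 0, 0, 0, 0, 0], [0, 0, 0, 0, 0, 0]]]}}

```text
t: 19.03
tool_pos: [0.5651, -0.3626, 0.1449]
orientation: [-2.105, -2.329, -0.0]
force: [0.3, 0.1, -0.5]
opening: 0.0461
gripper_force: 10.0
```

{"name": "arm_command", "arguments": {"deltas": [[[0, -0.1, -2, 0, 0, 0], [0, 0, -3, 0, 0, 0], [0, 0, -3, 0, 0, 0], [0, 0, -2.5, 0, 0, 0], [0, 0, -1.6, 0, 0, 0], [0, 0, -0.8, 0, 0, 0], [0, 0, -0.4, 0, 0, 0], [0, 0, -0.2, 0, 0, 0], [0, 0, -0.1, 0, 0, 0], [0, 0, 0, 0, 0, 0], [0, 0, 0, 0, 0, 0], [0, 0, 0, 0, 0, 0]]]}}

```text
t: 20.03
tool_pos: [0.5662, -0.3657, 0.0109]
orientation: [2.107, 2.328, 0.0]
force: [-0.1, 0.3, -0.8]
opening: 0.0457
gripper_force: 10.0
```

{"name": "arm_command", "arguments": {"deltas": [[[0, 0.1, -0.1, 0, 0, 0], [0, 0, -0.1, 0, 0, 0], [0, 0, 0, 0, 0, 0], [0, 0, 0, 0, 0, 0], [0, 0, 0, 0, 0, 0]]]}}

```text
t: 20.45
tool_pos: [0.566, -0.3644, 0.0086]
orientation: [2.107, 2.329, 0.0]
force: [-1.6, 1.5, 5.8]
opening: 0.0457
gripper_force: 10.0
```

{"name": "arm_command", "arguments": {"deltas": [[[0, 0, 0, 0, 0, 0], [0, 0, 0, 0, 0, 0], [0, 0, 0, 0, 0, 0], [0, 0, 0, 0, 0, 0], [0, 0, 0, 0, 0, 0]]], "gripper": 0.15}}

```text
t: 20.87
tool_pos: [0.5654, -0.3641, 0.0074]
orientation: [-2.107, -2.329, 0.0]
force: [0.1, -0.2, 1.1]
opening: 0.0539
gripper_force: 0.0
```

{"name": "arm_command", "arguments": {"deltas": [[[0, 0, 0.5, 0, 0, 0], [0, 0, 1, 0, 0, 0], [0, 0, 2.5, 0, 0, 0], [0, 0, 3.5, 0, 0, 0], [0, 0, 3.5, 0, 0, 0], [0, 0, 2.5, 0, 0, 0], [0, 0, 0, 0, 0, 0], [0, 0, 0, 0, 0, 0]]]}}

```text
t: 21.53
tool_pos: [0.5672, -0.3654, 0.1468]
orientation: [2.104, 2.325, 0.001]
force: [0.4, -0.6, -0.8]
opening: 0.0531
gripper_force: 0.0
```

{"name": "arm_command", "arguments": {"deltas": [[[-0.8, 1.6, 0, 0, 0, 0], [-0.8, 3.2, 0, 0, 0, -0.5], [-0.8, 3.9, 0, 0, 0, -0.5], [-0.8, 3.9, 0, 0, 0, -0.5], [-0.8, 3.9, 0, 0, 0, -0.5], [-0.8, 3.9, 0, 0, 0, -0.5], [-0.8, 3.9, 0, 0, 0, -0.5], [-0.8, 3.9, 0, 0, 0, -0.5], [-0.8, 3.9, 0, 0, 0, -0.5], [-0.8, 3.9, 0, 0, 0, -0.5], [-0.8, 3.9, 0, 0, 0, -0.5], [-0.8, 3.9, 0, 0, 0, -0.5]]], "gripper": 0.6}}

```text
t: 22.53
tool_pos: [0.4678, 0.0754, 0.1415]
orientation: [-2.217, -2.224, 0.002]
force: [0.1, 0.0, 0.1]
opening: 0.0744
gripper_force: 0.0
```

{"name": "arm_command", "arguments": {"deltas": [[[-0.9, 3.9, 0, 0, 0, -0.3], [-0.9, 3.9, 0, 0, 0, 0], [-0.9, 3.9, 0, 0, 0, 0], [-0.9, 3.9, 0, 0, 0, 0], [-0.9, 3.4, 0, 0, 0, 0], [-0.9, 2, 0, 0, 0, 0], [-0.6, 1, 0, 0, 0, 0], [0, 0, 0, 0, 0, 0], [0, 0, 0, 0, 0, 0], [0, 0, 0, 0, 0, 0]]]}}

```text
t: 23.37
tool_pos: [0.4098, 0.2925, 0.1422]
orientation: [2.224, 2.219, -0.002]
force: [1.0, -1.0, 0.8]
opening: 0.074
gripper_force: 0.0
```

```bash
python3 - <<'E'
from h import *
i=eyes.read_camera("scene"); t=eyes.read_camera("top")
cv2.imwrite("pics/s5.png",np.hstack([cv2.resize(i[170:300,240:390],(400,346),interpolation=2),cv2.resize(t[140:230,300:420],(400,300),interpolation=2)[:,:,:] if 0 else cv2.resize(t[120:224,300:420],(400,346),interpolation=2)])); print(monitor.read_state()["tool_pos"])
E
```

```text
[0.41015519 0.29243074 0.14249691]
```

View pics/s5.png

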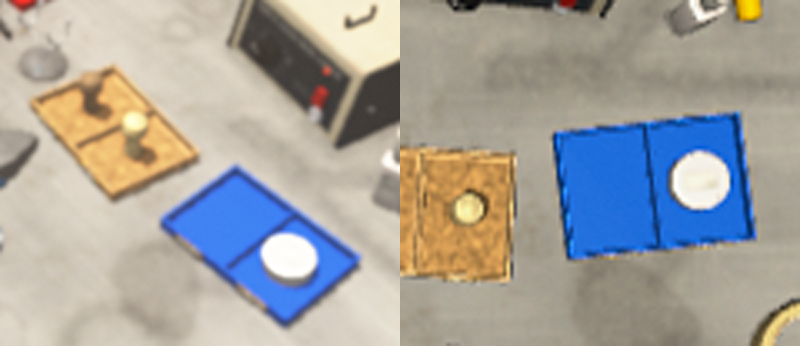

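The large tin lies flat in the blue right bay (top crop, (700,180)). Next, the small tin.

{"name": "arm_command", "arguments": {"deltas": [[[0, 0.1, -2, 0, 0, 0], [0, 0, -3, 0, 0, 0], [0, 0, -3, 0, 0, 0], [0, 0, -2.5, 0, 0, 0], [0, 0, -1.6, 0, 0, 0], [0, 0, -0.9, 0, 0, 0], [0, 0, -0.4, 0, 0, 0], [0, 0, -0.2, 0, 0, 0], [0, 0, 0, 0, 0, 0], [0, 0, 0, 0, 0, 0]]]}}

```text
t: 24.3
tool_pos: [0.4107, 0.2952, 0.008]
orientation: [2.223, 2.219, 0.003]
force: [0.1, 0.2, 0.3]
opening: 0.0745
gripper_force: 0.0
```

{"name": "arm_command", "arguments": {"deltas": [[[0, 0, 0, 0, 0, 0], [0, 0, 0, 0, 0, 0], [0, 0, 0, 0, 0, 0], [0, 0, 0, 0, 0, 0], [0, 0, 0, 0, 0, 0], [0, 0, 0, 0, 0, 0], [0, 0, 0, 0, 0, 0], [0, 0, 0, 0, 0, 0], [0, 0, 0, 0, 0, 0], [0, 0, 0, 0, 0, 0]]], "gripper": -0.3, "squeeze": 10}}

```text
t: 25.13
tool_pos: [0.4096, 0.2948, 0.0067]
orientation: [-2.223, -2.22, -0.0]
force: [-0.2, -0.5, 1.9]
opening: 0.0398
gripper_force: 10.0
```

{"name": "arm_command", "arguments": {"deltas": [[[0, 0, 0.5, 0, 0, 0], [0, 0, 1, 0, 0, 0], [0, 0, 2, 0, 0, 0], [0, 0, 3, 0, 0, 0], [0, 0, 3, 0, 0, 0], [0, 0, 3, 0, 0, 0], [0, 0, 1.5, 0, 0, 0], [0, 0, 0, 0, 0, 0], [0, 0, 0, 0, 0, 0]]]}}

```text
t: 25.88
tool_pos: [0.4104, 0.2953, 0.1482]
orientation: [2.222, 2.219, 0.005]
force: [-0.6, 0.1, 0.2]
opening: 0.0396
gripper_force: 10.0
```

{"name": "arm_command", "arguments": {"deltas": [[[0.9, -1.6, 0, 0, 0, 0], [0.9, -3.2, 0, 0, 0, 0.5], [0.9, -3.9, 0, 0, 0, 0.5], [0.9, -3.9, 0, 0, 0, 0.5], [0.9, -3.9, 0, 0, 0, 0.5], [0.9, -3.9, 0, 0, 0, 0.5], [0.9, -3.9, 0, 0, 0, 0.5], [0.9, -3.9, 0, 0, 0, 0.5], [0.9, -3.9, 0, 0, 0, 0.5], [0.9, -3.9, 0, 0, 0, 0.5], [0.9, -3.9, 0, 0, 0, 0.5], [0.9, -3.9, 0, 0, 0, 0.5]]]}}

```text
t: 26.88
tool_pos: [0.5163, -0.1448, 0.1446]
orientation: [-2.112, -2.322, 0.002]
force: [0.3, 0.0, -0.4]
opening: 0.0398
gripper_force: 10.0
```

{"name": "arm_command", "arguments": {"deltas": [[[0.9, -3.9, 0, 0, 0, 0.3], [0.9, -3.9, 0, 0, 0, 0], [0.9, -3.4, 0, 0, 0, 0], [0.9, -2.2, 0, 0, 0, 0], [0.46, -1.3, 0, 0, 0, 0], [0, 0, 0, 0, 0, 0], [0, 0, 0, 0, 0, 0], [0, 0, 0, 0, 0, 0]]]}}

```text
t: 27.55
tool_pos: [0.5572, -0.2889, 0.1451]
orientation: [-2.106, -2.328, 0.0]
force: [-0.5, -0.2, 0.3]
opening: 0.0396
gripper_force: 10.0
```

{"name": "arm_command", "arguments": {"deltas": [[[0, -0.1, -2, 0, 0, 0], [0, 0, -3, 0, 0, 0], [0, 0, -3, 0, 0, 0], [0, 0, -2.5, 0, 0, 0], [0, 0, -1.6, 0, 0, 0], [0, 0, -0.8, 0, 0, 0], [0, 0, -0.4, 0, 0, 0], [0, 0, -0.1, 0, 0, 0], [0, 0, 0, 0, 0, 0], [0, 0, 0, 0, 0, 0], [0, 0, 0, 0, 0, 0]]]}}

```text
t: 28.47
tool_pos: [0.5592, -0.2918, 0.0143]
orientation: [2.106, 2.328, 0.001]
force: [0.5, 0.3, 0.0]
opening: 0.0398
gripper_force: 10.0
```

{"name": "arm_command", "arguments": {"deltas": [[[0, 0.05, -0.1, 0, 0, 0], [0, 0, -0.1, 0, 0, 0], [0, 0, 0, 0, 0, 0], [0, 0, 0, 0, 0, 0], [0, 0, 0, 0, 0, 0]]]}}

```text
t: 28.88
tool_pos: [0.5581, -0.2907, 0.0106]
orientation: [-2.108, -2.329, 0.0]
force: [-0.0, 0.1, -0.2]
opening: 0.0399
gripper_force: 10.0
```

{"name": "arm_command", "arguments": {"deltas": [[[0, 0, -0.1, 0, 0, 0], [0, 0, 0, 0, 0, 0], [0, 0, 0, 0, 0, 0], [0, 0, 0, 0, 0, 0]]]}}

```text
t: 29.22
tool_pos: [0.5583, -0.2908, 0.0098]
orientation: [2.108, 2.329, 0.0]
force: [-0.6, -0.2, 0.9]
opening: 0.0399
gripper_force: 10.0
```

{"name": "arm_command", "arguments": {"deltas": [[[0, 0, 0, 0, 0, 0], [0, 0, 0, 0, 0, 0], [0, 0, 0, 0, 0, 0], [0, 0, 0, 0, 0, 0], [0, 0, 0, 0, 0, 0]]], "gripper": 0.08}}

```text
t: 29.63
tool_pos: [0.5581, -0.2906, 0.0095]
orientation: [-2.108, -2.329, 0.0]
force: [0.8, -0.2, -0.1]
opening: 0.05
gripper_force: 0.0
```

{"name": "arm_command", "arguments": {"deltas": [[[0, 0, 0.5, 0, 0, 0], [0, 0, 1, 0, 0, 0], [0, 0, 2.5, 0, 0, 0], [0, 0, 3.5, 0, 0, 0], [0, 0, 3.5, 0, 0, 0], [0, 0, 2.5, 0, 0, 0], [0, 0, 0, 0, 0, 0], [0, 0, 0, 0, 0, 0]]]}}

```text
t: 30.3
tool_pos: [0.5599, -0.2917, 0.1486]
orientation: [2.104, 2.325, 0.002]
force: [-1.1, -1.0, -0.4]
opening: 0.05
gripper_force: 0.0
```

{"name": "arm_command", "arguments": {"deltas": [[[-0.5, 1.6, 0, 0, 0, 3.1], [-1, 3, 0, 0, 0, 3.1], [-1.3, 3.7, 0, 0, 0, 3.1], [-1.3, 3.7, 0, 0, 0, 3.1], [-1.3, 3.7, 0, 0, 0, 3.1], [-1.3, 3.7, 0, 0, 0, 3.1], [-1.3, 3.7, 0, 0, 0, 3.1], [-1.3, 3.5, 0, 0, 0, 3.1], [-1, 2.4, 0, 0, 0, 3.1], [-0.6, 1, 0, 0, 0, 3.1], [-0.3, 0.5, 0, 0, 0, 3.1], [0, 0, 0, 0, 0, 0]]], "gripper": 0.35}}

```text
t: 31.3
tool_pos: [0.4446, 0.0157, 0.1435]
orientation: [-1.325, -2.846, 0.001]
force: [-0.7, -0.5, -1.0]
opening: 0.0628
gripper_force: 0.0
```

{"name": "arm_command", "arguments": {"deltas": [[[0, 0, -1, 0, 0, 0], [0, 0, -1, 0, 0, 0], [0, 0, 0, 0, 0, 0], [0, 0, 0, 0, 0, 0]]]}}

```text
t: 31.63
tool_pos: [0.4451, 0.0139, 0.1229]
orientation: [-1.333, -2.841, 0.002]
force: [1.0, 0.3, 1.2]
opening: 0.0626
gripper_force: 0.0
```

```bash
python3 - <<'E'
from h import *
i=eyes.read_camera("scene"); t=eyes.read_camera("top")
cv2.imwrite("pics/s6.png",np.hstack([cv2.resize(i[120:300,180:400],(480,393),interpolation=2),cv2.resize(t[120:270,250:420],(320,393) if 0 else (320,282),interpolation=2).copy() if 0 else cv2.resize(t[120:284,290:420],(312,393),interpolation=2)])); print(monitor.read_state()["tool_pos"])
E
```

```text
[0.44603421 0.01389646 0.12426666]
```

View pics/s6.png

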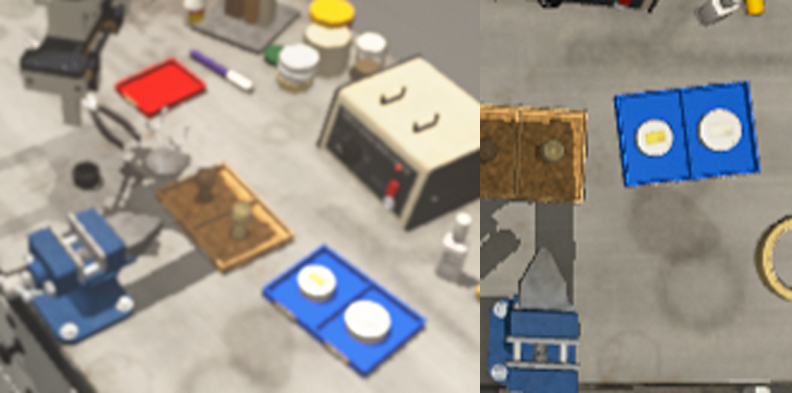

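Both tins lie flat in the blue bays at top-crop (655,137) and (722,130), and the punches still stand. The loupe at scene-crop (87,175) is below the gripper.

{"name": "arm_command", "arguments": {"deltas": [[[0, 0.05, -2, 0, 0, 0], [0, 0, -2.8, 0, 0, 0], [0, 0, -2.8, 0, 0, 0], [0, 0, -2, 0, 0, 0], [0, 0, -1.2, 0, 0, 0], [0, 0, -0.7, 0, 0, 0], [0, 0, -0.4, 0, 0, 0], [0, 0, 0, 0, 0, 0], [0, 0, 0, 0, 0, 0], [0, 0, 0, 0, 0, 0]]]}}

```text
t: 32.57
tool_pos: [0.4473, 0.0147, 0.0068]
orientation: [1.332, 2.843, 0.001]
force: [-0.1, 0.1, -0.1]
opening: 0.0628
gripper_force: 0.0
```

{"name": "arm_command", "arguments": {"deltas": [[[0, 0, 0, 0, 0, 0], [0, 0, 0, 0, 0, 0], [0, 0, 0, 0, 0, 0], [0, 0, 0, 0, 0, 0], [0, 0, 0, 0, 0, 0], [0, 0, 0, 0, 0, 0], [0, 0, 0, 0, 0, 0], [0, 0, 0, 0, 0, 0], [0, 0, 0, 0, 0, 0]]], "gripper": -0.4, "squeeze": 10}}

```text
t: 33.32
tool_pos: [0.4462, 0.0148, 0.0058]
orientation: [1.332, 2.845, 0.0]
force: [-0.7, -0.0, 2.3]
opening: 0.0342
gripper_force: 10.0
```

{"name": "arm_command", "arguments": {"deltas": [[[0, 0, 0.5, 0, 0, 0], [0, 0, 1, 0, 0, 0], [0, 0, 2, 0, 0, 0], [0, 0, 3, 0, 0, 0], [0, 0, 3, 0, 0, 0], [0, 0, 3, 0, 0, 0], [0, 0, 1.5, 0, 0, 0], [0, 0, 0, 0, 0, 0], [0, 0, 0, 0, 0, 0]]]}}

```text
t: 34.07
tool_pos: [0.447, 0.0147, 0.147]
orientation: [1.331, 2.843, 0.002]
force: [-0.4, 0.6, -1.8]
opening: 0.0342
gripper_force: 10.0
```

{"name": "arm_command", "arguments": {"deltas": [[[0.9, 0.5, 0, 0, 0, -4.5], [1.8, 0.9, 0, 0, 0, -4.5], [2.6, 1.35, 0, 0, 0, -4.5], [2.8, 1.45, 0, 0, 0, -4.5], [2.8, 1.45, 0, 0, 0, -4.5], [2.8, 1.45, 0, 0, 0, -4.5], [2.4, 1.3, 0, 0, 0, -4.5], [1.35, 0.7, 0, 0, 0, -4.5], [0.7, 0.35, 0, 0, 0, -4], [0, 0, 0, 0, 0, 0], [0, 0, 0, 0, 0, 0], [0, 0, 0, 0, 0, 0]]]}}

```text
t: 35.07
tool_pos: [0.6263, 0.1089, 0.1441]
orientation: [-2.221, -2.219, 0.003]
force: [0.4, -0.7, -0.5]
opening: 0.0341
gripper_force: 10.0
```

{"name": "arm_command", "arguments": {"deltas": [[[0, 0, -2, 0, 0, 0], [0, 0, -3, 0, 0, 0], [0, 0, -3, 0, 0, 0], [0, 0, -2.5, 0, 0, 0], [0, 0, -1.6, 0, 0, 0], [0, 0, -0.8, 0, 0, 0], [0, 0, -0.4, 0, 0, 0], [0, 0, -0.1, 0, 0, 0], [0, 0, 0, 0, 0, 0], [0, 0, 0, 0, 0, 0], [0, 0, 0, 0, 0, 0]]]}}

```text
t: 35.98
tool_pos: [0.6288, 0.1094, 0.0133]
orientation: [2.224, 2.217, 0.003]
force: [-0.6, 0.1, -0.7]
opening: 0.034
gripper_force: 10.0
```

{"name": "arm_command", "arguments": {"deltas": [[[0, 0, -0.1, 0, 0, 0], [0, 0, -0.1, 0, 0, 0], [0, 0, 0, 0, 0, 0], [0, 0, 0, 0, 0, 0], [0, 0, 0, 0, 0, 0]]]}}

```text
t: 36.4
tool_pos: [0.6276, 0.1093, 0.0096]
orientation: [-2.225, -2.218, 0.0]
force: [0.2, -0.3, -0.3]
opening: 0.0341
gripper_force: 10.0
```

{"name": "arm_command", "arguments": {"deltas": [[[0, 0, -0.1, 0, 0, 0], [0, 0, 0, 0, 0, 0], [0, 0, 0, 0, 0, 0], [0, 0, 0, 0, 0, 0]]]}}

```text
t: 36.73
tool_pos: [0.6278, 0.1094, 0.0088]
orientation: [2.225, 2.218, 0.0]
force: [-0.4, 0.7, 2.2]
opening: 0.0339
gripper_force: 10.0
```

{"name": "arm_command", "arguments": {"deltas": [[[0, 0, 0, 0, 0, 0], [0, 0, 0, 0, 0, 0], [0, 0, 0, 0, 0, 0], [0, 0, 0, 0, 0, 0], [0, 0, 0, 0, 0, 0]]], "gripper": 0.05}}

```text
t: 37.15
tool_pos: [0.6276, 0.1093, 0.0085]
orientation: [-2.225, -2.218, 0.0]
force: [0.8, -0.3, -0.5]
opening: 0.0487
gripper_force: 0.0
```

{"name": "arm_command", "arguments": {"deltas": [[[0, 0, 0.5, 0, 0, 0], [0, 0, 1, 0, 0, 0], [0, 0, 2.5, 0, 0, 0], [0, 0, 3.5, 0, 0, 0], [0, 0, 3.5, 0, 0, 0], [0, 0, 3.5, 0, 0, 0], [-1, 2, 1, 0, 0, 0], [-2, 3, 0, 0, 0, 0], [-3, 3, 0, 0, 0, 0], [-3, 3, 0, 0, 0, 0], [-3, 3, 0, 0, 0, 0], [-2, 2, 0, 0, 0, 0]]]}}

```text
t: 38.15
tool_pos: [0.487, 0.2699, 0.1649]
orientation: [-2.223, -2.219, -0.002]
force: [-0.1, 0.2, 0.1]
opening: 0.0488
gripper_force: 0.0
```

{"name": "arm_command", "arguments": {"deltas": [[[-2, 3, 0, 0, 0, 0], [-2, 3, 0, 0, 0, 0], [-2, 3, 0, 0, 0, 0], [-1, 2, 0, 0, 0, 0], [0, 0, 0, 0, 0, 0], [0, 0, 0, 0, 0, 0], [0, 0, 0, 0, 0, 0], [0, 0, 0, 0, 0, 0]]]}}

```text
t: 38.82
tool_pos: [0.42, 0.3769, 0.1641]
orientation: [2.226, 2.216, 0.001]
force: [0.1, -0.2, 0.3]
opening: 0.0486
gripper_force: 0.0
```

```bash
python3 - <<'E'
from h import *
i=eyes.read_camera("scene"); t=eyes.read_camera("top")
cv2.imwrite("pics/s7.png",np.hstack([cv2.resize(i[120:300,190:390],(400,360),interpolation=2),cv2.resize(t[100:270,190:420],(400,296),interpolation=2) if 0 else cv2.resize(t[110:230,190:420],(400,360) if 0 else (690,360),interpolation=2)[:,:400]]))
cv2.imwrite("pics/s7.png",np.vstack([cv2.resize(t[115:215,190:420],(690,300),interpolation=2),cv2.resize(i[140:300,190:390],(690,552),interpolation=2)[:300]]))
print(monitor.read_state())
E
```

```text
{'t': 38.9167, 'q': array([ 6.40377332e-01,  6.58136334e-02,  1.65779742e+00, -2.29930182e-04,
        1.41782910e+00,  6.45150210e-01]), 'dq': array([-0.00146777,  0.00199278,  0.00179822,  0.00019558, -0.00418491,
        0.00211133]), 'joint_torque': array([ 3.29030212e-01, -5.16887856e+01, -4.82344544e+01,  8.61453870e-02,
       -2.82021181e-02, -1.10716323e-02]), 'tool_pos': array([0.42003513, 0.37672474, 0.16382288]), 'orientation': array([2.22652287e+00, 2.21599883e+00, 1.86349299e-04]), 'force': array([ 0.80875049, -1.03169244, -0.15708925]), 'wrist_torque': array([-0.07751807,  0.06306217, -0.07007279]), 'gripper_force': 0.0, 'opening': 0.04929589877466616}
```

View pics/s7.png

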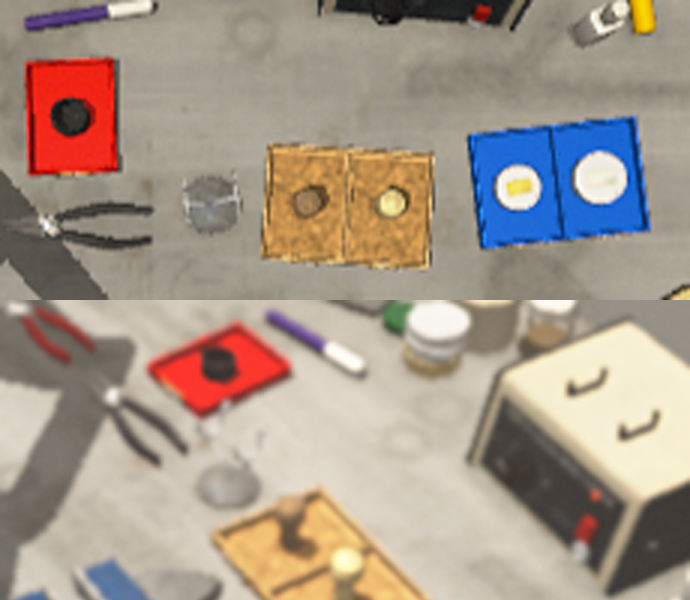

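The picture shows the loupe in the red tray (72,117), the punches upright in their bays (310,202) and (392,203), and the tins flat in theirs (518,187) and (600,178). The pliers haven't moved. Handing in.

```bash
python3 -c "
from plant import ticket
print(ticket.close_job())"
```

```text
the job is handed in; nothing more can be done
None
```

The job is handed in at about 39 s on the robot's clock: the last pictures show both punches, both tins and the loupe standing in their assigned trays and bays, with the pliers where they lay.

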